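Stop the carousel mixer and uncap the sample jar

TASK

First set the mixer's toggle switch from its running position to the upright centre (off) position. Then unscrew the tall ribbed cap of the jar on the carousel, turn by turn without forcing it, lift it clear and set it down upright, open side down, in the free half of the metal tray, without dropping it. Leave the switch off and do not push or knock over the cup in the tray or the bottle and white jar standing behind the mixer.

Things in the scene. Friction and masses are not known exactly. Their poses are not given: they have to be found in the camera images.
- cap_grip (a point): grip point of the jar's loose cap: an upright white ribbed cylinder, 58 mm across, 58 mm high, 0.12 kg, open below, its upper 30 mm solid. The point is on its axis, 43 mm above its underside and 15 mm below its top; z is up along the axis
- jar_mouth (a point): centre of the rim of the jar's neck (the jar is fixed on the carousel and does not turn), z up. The tight cap's cap_grip point is 15 mm above it. Neck 46 mm across over the thread; shoulder of the jar 32 mm below the rim, jar body 74 mm across
- carousel: fixed aluminium disc on the mixer, 236 mm across, 12 mm thick, at any angle; origin at its underside, 55 mm above the bench. Three vessels 56 mm from its centre: the target jar along +x (cap top 144 mm above this origin), at +120 deg an amber flask (60 mm across, top at 138 mm), at -120 deg a clear jar with flat lid (60 mm, top at 116 mm). 67 mm from the cap's axis to either neighbour's side
- mixer: round white mixer base fixed to the bench, 256 mm across, 45 mm high, origin at the centre of its underside
- toggle (a joint): angle of the three-position toggle on the grey switch box, rad: 0 = upright, centre, off (a narrow position: off only within about 0.1); towards +0.5 and -0.5 = running forward or reverse, leaning to +x or -x of toggle_pivot; stops at +-0.52. Starts between +0.3 and +0.5. It is stiff and stays wherever it is let go; about 2 N at the tip moves it
- toggle_pivot (a point): pivot of the toggle, fixed to the switch box, 52 mm above the bench; z up, the toggle swings in the x-z plane. The box measures 120 (x) x 90 (y) x 48 mm high and is fixed, centred below this point, at any yaw
- toggle_tip (a point): on the toggle's axis, 67 mm from the pivot, at the middle of its black round grip, which is 22 mm across and 30 mm long, coaxial with the lever; z points out along the lever
- tray: shallow metal tray fixed to the bench, 210 (x) x 140 (y) mm, rim 18 mm high, walls 3 mm, floor 3 mm thick, origin at the centre of its underside. A cup stands in its -x half
- tray_free (a point): middle of the free (+x) half of the tray, on its floor; x along the tray's length, away from the cup, which stands about 104 mm away
- cup_tray: clear sample cup with flat white lid, 58 mm across, 66 mm high, standing in one half of the tray (loose bystander), origin at the centre of its underside
- bottle: amber bottle, 66 mm across, 165 mm high, behind and to one side of the mixer (loose bystander), origin at the centre of its underside
- bottle2: white round jar, 72 mm across, 135 mm high, behind and to the other side of the mixer (loose bystander), origin at the centre of its underside
- cap: the same cap; origin at the centre of its underside. Single right-hand thread: unscrews counter-clockwise seen from above, rising 9 mm per turn (about 2.5 mm of play along and across the axis); turns easily and stays where left. It lets go after 1.5 to 1.75 turns, depending on the start, risen about 15 mm (turning on does no harm; pulled too early it tilts and jams); 13 mm more lift clears the neck
Not all that is in view belongs to the job. Leave any green look-alike of the cap alone.

How it is judged:
On the way, in this order (a step that is already met when the one before it is completed fails the run):
1. the toggle stands in its centre off position while the cap is still on the jar (value of joint toggle between -0.1 and 0.1 rad and z of cap_grip in the frame of jar_mouth below 0.03 m), for 0.2 s.
2. the cap is off the thread and lifted clear of the jar's neck, the switch still off (value of joint toggle between -0.1 and 0.1 rad and z of cap_grip in the frame of jar_mouth above 0.05 m), for 0.1 s.
At the end, for the whole second after the job is handed in: The toggle is within 0.1 rad of centre; the cap stands upright (within 7 deg), open side down, flat on the floor of the tray's free half (its axis 0 to 90 mm from the tray's centre towards the free end and within 45 mm of the tray's long centre line), at rest and released (value of joint toggle between -0.1 and 0.1 rad and x of cap_grip in the frame of tray between 0 and 0.09 m and y of cap_grip in the frame of tray between -0.045 and 0.045 m and z of cap_grip in the frame of tray between 0.04 and 0.052 m and angle between cap_grip's own z axis and vertical below 0.12 rad and linear speed of cap below 0.02 m/s and contact force between the fingers and cap below 0.1 N); the robot touches nothing.
It fails at once if the cap is forced against its thread, jar or neighbours with more than 80 N (contact force between cap and carousel above 80 N).
It fails at once if the cap is dropped (falls unheld faster than 0.6 m/s) (contact force between the fingers and cap below 0.05 N and linear speed of cap above 0.6 m/s).
It fails at once if the cup in the tray is pushed more than 30 mm or tipped (distance of cup_tray from where it was at the start of the episode above 0.03 m or angle between cup_tray's own z axis and vertical above 0.4 rad).
It fails at once if the amber bottle or white jar behind the mixer is pushed more than 30 mm or tipped (distance of any of bottle, bottle2 from where it was at the start of the episode above 0.03 m or angle between any of bottle, bottle2's own z axis and vertical above 0.4 rad).
It also fails if it takes over 72 s, if anything falls off the work surface, if the arm or the gripper's body presses on something with over 40 N, if the wrist force passes 120 N, or if a joint passes its speed limit or range.

ROBOT

A 6-joint arm with a two-finger parallel gripper is mounted at the origin on the work surface. World frame = base frame: x ahead of the robot, y to its left, z up, the work surface at z = 0. Lengths are in m, angles in rad, forces in N, time in s.
With the tool pointing down it reaches from about 0.3 to 0.875 m from the base axis. Payload 6.4 kg.
Tool frame: the origin (TCP) lies between the finger pads; the fingertips stand 14 mm ahead of it and the grasp point (between the pads) lies 5 mm behind it; z points along the fingers, x is the direction in which the jaws open and shut, and the axes are right-handed (so a half turn about z gives the same grasp; the last joint's range is limited). The gripper opens to 85 mm and grips with 20 to 120 N. Pads are 22 mm wide; open, the fingers measure 114 mm over their backs; the gripper's body (76 mm by 85 mm) begins 54 mm behind the grasp point. The pads swing forward as they close: fully open they stand 13 mm farther back than shut.
Start: joints at [0.946, 0.181, 1.607, -0, 1.354, -0.206], TCP at [0.234, 0.525, 0.245] pointing down, gripper open.
Joint ranges: [-2.99, 2.99], [-0.89, 2.07], [0.3, 2.58], [-1.14, 4.28], [0, 2.63], [-3.12, 3.12]. Speed limits (rad/s): [2.57, 2.57, 3.01, 3.14, 3.14, 3.14].

INTERFACE

Orientations are given as a unit quaternion [w, x, y, z].
In Python, from plant import ctrl, vision gives the robot as it stands. The module is installed in compiled form; this text tells all that it offers.
- The arm moves only by the tool play_rows, never from a script. Its argument "increments" is a list of rows, each a list of 7 numbers: the gripper command: -1 is fully open, 1 is shut, values between are in proportion, then the shift along the tool's x, y, z in m, then the turn, a rotation vector about the tool's x, y, z in rad. In form: [[claw, tx, ty, tz, wx, wy, wz], ...]. A call has 1 to 10 rows; each row is the pose to reach, as a shift and turn from the pose measured when the call began, along the tool's axes at that moment; what a row does not reach only later rows make up. A row lasts 1/10 s, in which the tool goes at most 50 mm and 8.59 degrees, less where a joint would pass 70% of its speed; a pose out of reach is approached as far as the arm can. A call with a gripper value outside its range is refused whole. The fingers move at their own pace and stop on an object; "squeeze" is the grip in N (left out, the last holds). Time passes only in rows, so rows that repeat a pose let the fingers close. It gives the time, the measured TCP pose, the force and the opening at its end, in the units of the state.
- ctrl.state(): the state, without advancing time (a new reading comes with each control period).
- vision.camera(name): name is "scene" or "top" or "wrist"; returns a dict with "pixels" (384x512x3 uint8, red, green, blue), "depth" (384x512 float32, m along the optical axis (not along the pixel's ray), 0 where there is no reading), "mtx" (3x3 intrinsics, pixels), "pose" (4x4, takes a point from camera to world coordinates); the wrist camera has in their place "tool_from_camera" (4x4, takes a point from camera to tool coordinates, whose origin is the TCP and whose axes are the tool frame's). Camera axes: x right, y up, looking along -z (the intrinsics and any distortion apply to the point x, -y, -z); pixel columns grow to the right and rows downward; lengths in m; the calibration is good to about 2 mm. A picture is of the moment at which its call begins: read the wrist's pose just before it.
- ctrl.finish_job(): hands the job in, once; it reports no verdict.
The state is a dict: "time_s": time; "joint_positions": joint angles; "dq": joint speeds; "joint_efforts": joint torques, N m; "ee_pos": TCP position; "eef_rot": TCP orientation; "ft_force": force on the tool from outside, world axes, zero at the start; "ft_torque": the same for the moment, N m; "width": finger opening in m.
Only numpy, scipy, OpenCV 4.12 (cv2) and the standard library are available. Lean on these libraries where they do the work, as an engineer would, in place of code of your own. Each camera call takes 0.05 s, during which the arm holds its last target.

## Working session

There is one attempt and no reset: what is moved stays moved. The work goes in short steps, Python scripts to look and compute and a tool call to move; the robot and the scene stay as the last step left them, time stands still between calls to the robot, and variables do not carry over. Pictures are saved under pics/ and viewed, and the job is handed in when it is done.

Besides the shell and the picture viewer there is one more tool, called after "Call:" in YAML: its name, and indented under it one key for each argument. play_rows: Moves the arm, as the interface text tells. Its arguments: {"type":"object","properties":{"increments":{"type":"array","items":{"type":"array","items":{"type":"number"}}},"squeeze":{"type":"number"}},"required":["increments"]}

```bash
mkdir -p pics
cat > h.py <<'E'
import numpy as np,cv2
from plant import ctrl,vision
from scipy.spatial.transform import Rotation as R
def snap(n):
    s=ctrl.state(); c=vision.camera(n)
    if n=='wrist':
        T=np.eye(4);q=s['eef_rot'];T[:3,:3]=R.from_quat([q[1],q[2],q[3],q[0]]).as_matrix();T[:3,3]=s['ee_pos']
        c['pose']=T@c['tool_from_camera']
    np.savez(f'{n}.npz',**{k:v for k,v in c.items() if k in('pixels','depth','mtx','pose')})
    return c
def save(c,fn): cv2.imwrite('pics/'+fn,cv2.cvtColor(c['pixels'],cv2.COLOR_RGB2BGR))
def pts(c):
    d=c['depth'];K=c['mtx'];v,u=np.mgrid[:d.shape[0],:d.shape[1]]
    x=(u-K[0,2])/K[0,0]*d;y=(v-K[1,2])/K[1,1]*d
    P=np.stack([x,-y,-d],-1)@c['pose'][:3,:3].T+c['pose'][:3,3]
    P[d==0]=np.nan
    return P
E
python3 - <<'E'
from h import *
for n in('scene','top','wrist'):
    c=snap(n);save(c,n+'0.png');print(n,list(c),c['mtx'].round(1).tolist(),c['pose'].round(3).tolist())
print(ctrl.state())
E
```

```text
scene ['pixels', 'depth', 'mtx', 'pose'] [[386.0, 0.0, 261.0], [0.0, 386.0, 190.2], [0.0, 0.0, 1.0]] [[-0.409, -0.623, 0.667, 1.229], [0.913, -0.279, 0.299, 0.312], [-0.0, 0.731, 0.683, 0.874], [0.0, 0.0, 0.0, 1.0]]
top ['pixels', 'depth', 'mtx', 'pose'] [[364.2, 0.0, 260.2], [0.0, 364.2, 181.0], [0.0, 0.0, 1.0]] [[0.014, 0.993, -0.118, 0.372], [-1.0, 0.014, -0.0, -0.005], [0.001, 0.118, 0.993, 1.086], [0.0, 0.0, 0.0, 1.0]]
wrist ['pixels', 'depth', 'mtx', 'tool_from_camera', 'pose'] [[290.7, 0.0, 252.1], [0.0, 290.7, 194.6], [0.0, 0.0, 1.0]] [[0.406, -0.878, -0.254, 0.169], [0.914, 0.39, 0.116, 0.555], [-0.003, -0.279, 0.96, 0.374], [0.0, 0.0, 0.0, 1.0]]
{'time_s': 0.15, 'joint_positions': array([ 9.45705784e-01,  1.81433289e-01,  1.60774620e+00, -1.13303172e-05,
        1.35377127e+00, -2.06294017e-01]), 'dq': array([-0.00026281, -0.00150636, -0.00263337, -0.00142177,  0.00049626,
        0.00037345]), 'joint_efforts': array([ 9.47748122e-04, -4.45262218e+01, -3.51689208e+01, -1.75659657e-04,
        5.83189423e-03,  3.35989387e-05]), 'ee_pos': array([0.23358392, 0.52499586, 0.24457123]), 'eef_rot': array([ 2.50527561e-04,  8.38647242e-01,  5.44674528e-01, -6.31173226e-04]), 'ft_force': array([0.35198008, 0.2736175 , 0.16382476]), 'ft_torque': array([-0.01896779,  0.0012582 , -0.03578966]), 'width': 0.08520727905683212}
```

View pics/scene0.png

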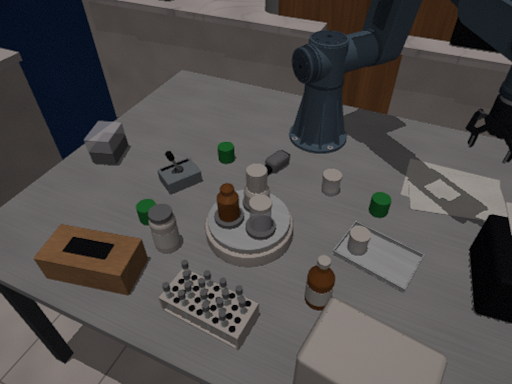

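View pics/top0.png

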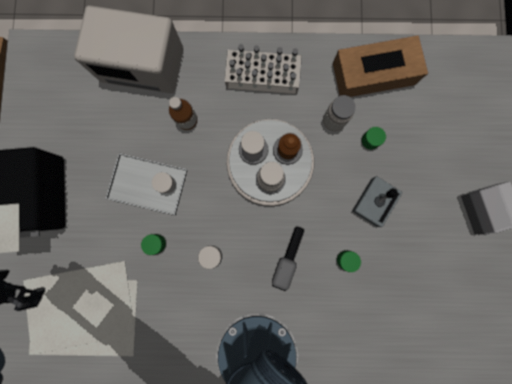

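The scene view shows the mixer at about (250,215), the switch box at (180,175), and the tray at (378,255) with its cup at the left end. In the top view the jar cap is near (272,172), the toggle tip near (391,194), and the tray at (148,185) with the cup at (164,184).

Run:
```python
from h import *
t=dict(np.load('top.npz'));s=dict(np.load('scene.npz'))
for nm,c in(('top',t),('scene',s)):
    P=pts(c);np.save(nm+'P.npy',P)
P=np.load('topP.npy')
def q(u,v):print((u,v),P[v,u].round(3))
for u,v in[(272,172),(270,168),(289,140),(253,140),(391,194),(377,200),(360,200),(164,182),(130,185),(180,105),(341,105),(209,257)]:q(u,v)
# cluster cap top
def circ(P,sel):
    X=P[sel];xy=X[:,:2].astype(np.float32);(c,r)=cv2.minEnclosingCircle(xy);return len(X),X.mean(0).round(4),np.round(c,4),round(r,4)
for nm in('top','scene'):
    Q=np.load(nm+'P.npy').reshape(-1,3)
    c0=np.array(P[172,272][:2])
    for zl,zh in((.19,.21),(.15,.21),):
        sel=(np.abs(Q[:,:2]-c0).max(1)<.05)&(Q[:,2]>zl)&(Q[:,2]<zh)
        print(nm,'cap',zl,circ(Q,sel))
for nm,c in(('top',t),('scene',s)):
    k={'top':[(110,110,230,220),(345,170,410,235),(220,110,325,210)],'scene':[(320,215,440,295),(150,140,210,195),(200,150,300,260)]}[nm]
    for i,(a,b,cc,d) in enumerate(k):
        im=c['pixels'][b:d,a:cc];f=min(800/im.shape[1],600/im.shape[0]);im=cv2.resize(im,None,fx=f,fy=f,interpolation=cv2.INTER_CUBIC)
        im=np.clip(im.astype(float)*1.5,0,255).astype(np.uint8)
        cv2.imwrite(f'pics/{nm}_c{i}.png',im[:,:,::-1])
```

```text
(272, 172) [ 0.499 -0.034  0.201]
(270, 168) [ 0.51  -0.029  0.198]
(289, 140) [ 0.582 -0.076  0.194]
(253, 140) [0.587 0.015 0.168]
(391, 194) [ 0.456 -0.35   0.13 ]
(377, 200) [ 0.444 -0.336  0.058]
(360, 200) [ 0.446 -0.295  0.031]
(164, 182) [0.486 0.265 0.069]
(130, 185) [0.483 0.385 0.001]
(180, 105) [0.679 0.208 0.162]
(341, 105) [ 0.695 -0.22   0.134]
(209, 257) [0.28  0.132 0.069]
top cap 0.19 (432, array([ 0.4962, -0.0331,  0.1988]), array([ 0.4966, -0.0332]), 0.0291)
top cap 0.15 (469, array([ 0.4945, -0.0327,  0.1968]), array([ 0.4963, -0.0333]), 0.0295)
scene cap 0.19 (268, array([ 0.504 , -0.0284,  0.1972]), array([ 0.5015, -0.0299]), 0.0303)
scene cap 0.15 (494, array([ 0.5111, -0.0245,  0.1849]), array([ 0.5008, -0.0288]), 0.0308)
```

Run:
```python
import cv2,numpy as np
a=cv2.imread('pics/top_c1.png');b=cv2.imread('pics/scene_c1.png')
print(a.shape,b.shape)
h=400
o=[cv2.resize(x,(400,int(x.shape[0]*400/x.shape[1]))) for x in(a,b)]
H=max(x.shape[0] for x in o)
o=[cv2.copyMakeBorder(x,0,H-x.shape[0],0,0,cv2.BORDER_CONSTANT) for x in o]
cv2.imwrite('pics/tog.png',np.hstack(o))
P=np.load('topP.npy').reshape(-1,3);
for n in('top','scene'):
    P=np.load(n+'P.npy').reshape(-1,3)
    R=(P[:,0]>.3)&(P[:,0]<.6)&(P[:,1]<-.2)&(P[:,1]>-.45)
    s=R&(P[:,2]>.04)&(P[:,2]<.056);X=P[s][:,:2].astype(np.float32)
    print(n,'box',len(X),cv2.minAreaRect(X))
    for zl,zh in((.065,.08),(.08,.1),(.1,.115),(.115,.16)):
        s=R&(P[:,2]>zl)&(P[:,2]<zh); print(zl,s.sum(),P[s].mean(0).round(3) if s.any() else '')
    s=(P[:,0]>.35)&(P[:,0]<.6)&(P[:,1]>.2)&(P[:,1]<.45)
    t=s&(P[:,2]>.012)&(P[:,2]<.025);print('tray',t.sum(),cv2.minAreaRect(P[t][:,:2].astype(np.float32)))
    t=s&(P[:,2]>.055)&(P[:,2]<.075);print('cup',t.sum(),cv2.minEnclosingCircle(P[t][:,:2].astype(np.float32)))
```

```text
(600, 600, 3) (600, 655, 3)
top box 1161 ((0.4350583255290985, -0.3429880142211914), (0.11321067810058594, 0.30956128239631653), 72.69914245605469)
0.065 10 [ 0.445 -0.345  0.073]
0.08 14 [ 0.448 -0.348  0.088]
0.1 16 [ 0.453 -0.348  0.111]
0.115 74 [ 0.459 -0.354  0.128]
tray 309 ((0.48500338196754456, 0.33136504888534546), (0.21070507168769836, 0.14001503586769104), 77.41543579101562)
cup 339 ((0.48434779047966003, 0.2719421684741974), 0.029249049723148346)
scene box 653 ((0.3963848948478699, -0.31031471490859985), (0.09263795614242554, 0.23503318428993225), 59.45936584472656)
0.065 12 [ 0.451 -0.343  0.073]
0.08 12 [ 0.458 -0.345  0.09 ]
0.1 24 [ 0.466 -0.346  0.109]
0.115 44 [ 0.466 -0.351  0.125]
tray 453 ((0.489308625459671, 0.3352222144603729), (0.21001383662223816, 0.14418594539165497), 77.21505737304688)
cup 328 ((0.49026522040367126, 0.27533939480781555), 0.02996257320046425)
```

View pics/tog.png

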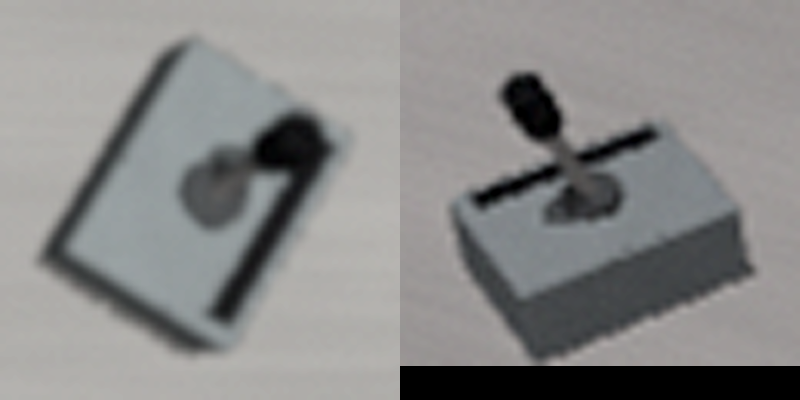

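View pics/scene_c2.png

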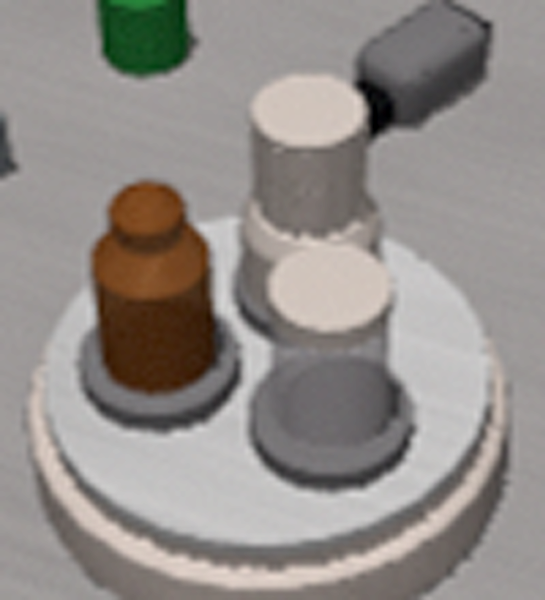

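View pics/top_c0.png

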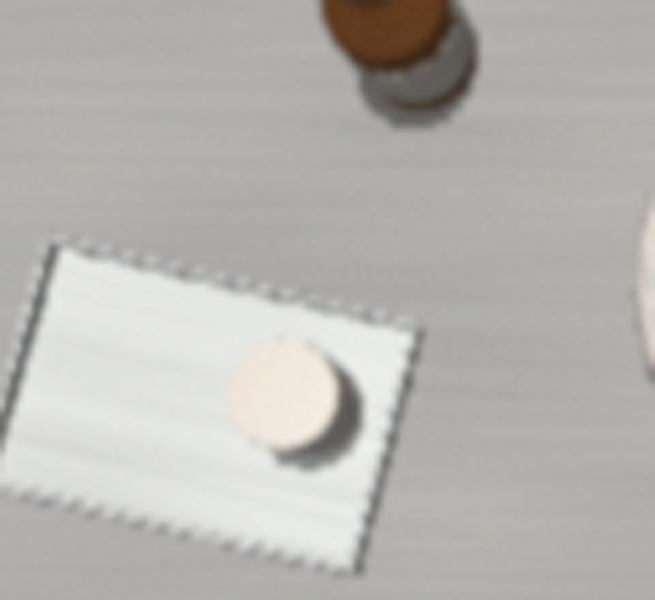

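Run:
```python
import cv2,numpy as np
for n in('top','scene'):
    P=np.load(n+'P.npy').reshape(-1,3)
    R=(np.linalg.norm(P[:,:2]-[.44,-.335],axis=1)<.09)
    s=R&(P[:,2]>.042)&(P[:,2]<.052);X=P[s][:,:2].astype(np.float32)
    r=cv2.minAreaRect(X);print(n,'box',len(X),r, P[s,2].mean())
    a=np.radians(r[2]);
    g=P[R&(P[:,2]>.1)&(P[:,2]<.17)]
    print('grip',len(g),g.mean(0).round(4),g.min(0).round(4),g.max(0).round(4))
    for ex in ((np.cos(a),np.sin(a)),(-np.sin(a),np.cos(a))):
        d=(g[:,:2]-r[0])@np.array(ex);print(ex,d.mean().round(4),d.min().round(4),d.max().round(4))
    sh=P[R&(P[:,2]>.062)&(P[:,2]<.095)];print('shaft',sh.round(3).tolist()[:12])
```

```text
top box 1088 ((0.4412666857242584, -0.3449438214302063), (0.09041695296764374, 0.12053972482681274), 58.02793884277344) 0.04808549841311901
grip 90 [ 0.4579 -0.3532  0.1246] [ 0.4462 -0.3672  0.1064] [ 0.4718 -0.3444  0.1348]
(np.float64(0.5295056719684967), np.float64(0.8483063970955251)) 0.0018 -0.0098 0.0105
(np.float64(-0.8483063970955251), np.float64(0.5295056719684967)) -0.0185 -0.032 -0.007
shaft [[0.453, -0.347, 0.093], [0.452, -0.346, 0.078], [0.451, -0.346, 0.086], [0.45, -0.347, 0.093], [0.449, -0.344, 0.076], [0.448, -0.345, 0.083], [0.448, -0.347, 0.083], [0.448, -0.348, 0.09], [0.448, -0.35, 0.093], [0.448, -0.352, 0.093], [0.447, -0.344, 0.068], [0.446, -0.344, 0.077]]
scene box 586 ((0.44598549604415894, -0.33957910537719727), (0.09263795614242554, 0.11974025517702103), 59.45936584472656) 0.04630814483516835
grip 68 [ 0.4656 -0.349   0.119 ] [ 0.455  -0.3622  0.1012] [ 0.4746 -0.3396  0.1316]
(np.float64(0.5081493024994174), np.float64(0.8612689976826959)) 0.0019 -0.0141 0.0083
(np.float64(-0.8612689976826959), np.float64(0.5081493024994174)) -0.0216 -0.0324 -0.0089
shaft [[0.458, -0.347, 0.094], [0.452, -0.345, 0.09], [0.462, -0.345, 0.093], [0.457, -0.345, 0.09], [0.454, -0.344, 0.088], [0.457, -0.35, 0.084], [0.458, -0.345, 0.086], [0.455, -0.343, 0.085], [0.449, -0.344, 0.08], [0.457, -0.347, 0.08], [0.455, -0.344, 0.08], [0.453, -0.342, 0.079]]
```

```bash
cat >> h.py <<'E'
def goal(p,yaw=None,s=None):
    s=s or ctrl.state();q=s['eef_rot'];M=R.from_quat([q[1],q[2],q[3],q[0]])
    print('pos',np.round(s['ee_pos'],4),'yaw',np.degrees(np.arctan2(M.as_matrix()[1,0],M.as_matrix()[0,0])).round(2),'tilt',np.degrees(np.arccos(-M.as_matrix()[2,2])).round(2),'t',s['time_s'],'w',round(float(s['width']),4),'F',np.round(s['ft_force'],1),'T',np.round(s['ft_torque'],2),'q',np.round(s['joint_positions'],2))
    if p is not None: print(' shift',M.inv().apply(np.array(p)-s['ee_pos']).round(4))
    if yaw is not None:
        a=np.radians(yaw);T=np.array([[np.cos(a),np.sin(a),0],[np.sin(a),-np.cos(a),0],[0,0,-1]])
        print(' turn',(M.inv()*R.from_matrix(T)).as_rotvec().round(4))
E
python3 - <<'E'
from h import *
goal([.36,.1,.3],18)
goal([.45,-.345,.26],-31.2)
E
```

```text
pos [0.2336 0.525  0.2446] yaw 66.0 tilt 0.08 t 0.15 w 0.0852 F [0.4 0.3 0.2] T [-0.02  0.   -0.04] q [ 0.95  0.18  1.61 -0.    1.35 -0.21]
 shift [-0.3369  0.2883 -0.0551]
 turn [3.000e-04 1.400e-03 8.378e-01]
pos [0.2336 0.525  0.2446] yaw 66.0 tilt 0.08 t 0.15 w 0.0852 F [0.4 0.3 0.2] T [-0.02  0.   -0.04] q [ 0.95  0.18  1.61 -0.    1.35 -0.21]
 shift [-0.7068  0.5515 -0.0146]
 turn [9.0000e-04 1.2000e-03 1.6965e+00]
```

Call:
play_rows:
  increments:
    - [-1,-0.034,0.029,-0.03,0,0,0.084]
    - [-1,-0.067,0.058,-0.055,0,0,0.168]
    - [-1,-0.101,0.087,-0.055,0,0,0.251]
    - [-1,-0.135,0.115,-0.055,0,0,0.335]
    - [-1,-0.168,0.144,-0.055,0,0,0.419]
    - [-1,-0.202,0.173,-0.055,0,0,0.503]
    - [-1,-0.236,0.202,-0.055,0,0,0.586]
    - [-1,-0.27,0.231,-0.055,0,0,0.67]
    - [-1,-0.303,0.26,-0.055,0,0,0.754]
    - [-1,-0.337,0.288,-0.055,0,0,0.838]

```text
time_s: 1.15
ee_pos: [0.3597, 0.0984, 0.3]
eef_rot: [0.001, 0.988, 0.155, -0.0]
ft_force: [0.5, 0.7, 0.1]
width: 0.0852
```

Run:
```python
from h import *
goal([.45,-.345,.26],-31.2)
```

```text
pos [0.3597 0.0984 0.3   ] yaw 17.81 tilt 0.06 t 1.15 w 0.0852 F [0.5 0.7 0.1] T [-0.02 -0.04  0.02] q [-0.05 -0.36  1.99 -0.    1.51 -0.36]
 shift [-0.0496  0.4497  0.0405]
 turn [ 0.0011 -0.      0.8553]
```

Call:
play_rows:
  increments:
    - [-1,-0.005,0.045,0,0,0,0.086]
    - [-1,-0.01,0.09,0,0,0,0.171]
    - [-1,-0.015,0.135,0,0,0,0.257]
    - [-1,-0.02,0.18,0,0,0,0.342]
    - [-1,-0.025,0.225,0.005,0,0,0.428]
    - [-1,-0.03,0.27,0.01,0,0,0.513]
    - [-1,-0.035,0.315,0.02,0,0,0.6]
    - [-1,-0.04,0.36,0.03,0,0,0.684]
    - [-1,-0.045,0.405,0.035,0,0,0.77]
    - [-1,-0.05,0.45,0.04,0,0,0.855]

```text
time_s: 2.15
ee_pos: [0.4495, -0.3471, 0.2596]
eef_rot: [0.0, 0.963, -0.271, -0.0]
ft_force: [1.2, 0.1, -0.5]
width: 0.0858
```

Run:
```python
from h import *
goal([.45,-.345,.26],-31.2)
c=snap('wrist');save(c,'w1.png');P=pts(c);np.save('wristP.npy',P)
s=ctrl.state();P=P.reshape(-1,3);C=c['pixels'].reshape(-1,3)
R_=(np.linalg.norm(P[:,:2]-[.44,-.335],axis=1)<.1)
s=R_&(P[:,2]>.042)&(P[:,2]<.052);X=P[s][:,:2].astype(np.float32)
r=cv2.minAreaRect(X);print('box',len(X),r, P[s,2].mean())
g=P[R_&(P[:,2]>.1)&(P[:,2]<.15)];e=np.array([.853,-.522]);f=np.array([.522,.853])
print(len(g),g.mean(0),g.min(0),g.max(0))
for v in(e,f):
    d=(g[:,:2]-r[0])@v;print(d.mean(),d.min(),d.max())
```

```text
pos [ 0.4495 -0.3471  0.2596] yaw -31.41 tilt 0.04 t 2.15 w 0.0858 F [ 1.2  0.1 -0.5] T [-0.07 -0.02  0.  ] q [-0.87  0.15  1.61 -0.    1.38 -0.32]
 shift [-0.0007 -0.002  -0.0004]
 turn [ 0.0005  0.0005 -0.0036]
box 6237 ((0.4413042664527893, -0.3426961898803711), (0.08969441056251526, 0.12020387500524521), 58.649078369140625) 0.0487929343092786
589 [ 0.45995128 -0.35139553  0.12674204] [ 0.44580213 -0.36545777  0.10617294] [ 0.47212889 -0.34108412  0.13420797]
0.020446954905586262 0.006565143651869712 0.033830371221577726
0.002313199926918397 -0.010394835389131099 0.011097637972427524
```

View pics/w1.png

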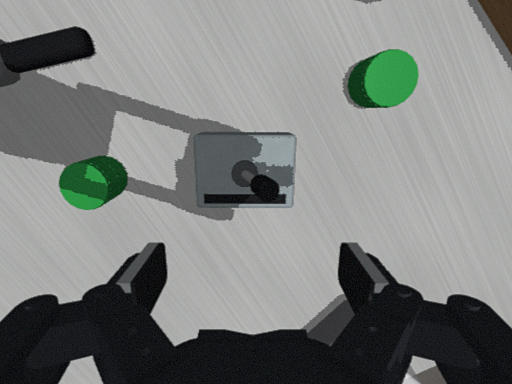

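Run:
```python
from h import *
goal([.460,-.3535,.113],-31.35)
```

```text
pos [ 0.4495 -0.3532  0.2579] yaw -31.85 tilt 0.19 t 2.2 w 0.0853 F [-2.5 -3.1  0.6] T [-0.14  0.08 -0.05] q [-0.87  0.16  1.6  -0.    1.38 -0.32]
 shift [ 0.009  -0.0058  0.1449]
 turn [ 0.0032 -0.0005 -0.0088]
```

Call:
play_rows:
  increments:
    - [-1,0.009,-0.006,0.02,0,0,-0.009]
    - [-1,0.009,-0.006,0.04,0,0,-0.009]
    - [-1,0.009,-0.006,0.04,0,0,-0.009]
    - [-1,0.009,-0.006,0.04,0,0,-0.009]

```text
time_s: 2.6
ee_pos: [0.4601, -0.3526, 0.2177]
eef_rot: [0.001, 0.963, -0.27, -0.001]
ft_force: [0.4, 0.3, 0.6]
width: 0.0853
```

```bash
cat > tog.py <<'E'
from h import *
import sys
c=snap('wrist');save(c,sys.argv[1]);P=pts(c)
P=P.reshape(-1,3)
R_=(np.linalg.norm(P[:,:2]-[.44,-.335],axis=1)<.1)
s=R_&(P[:,2]>.042)&(P[:,2]<.052);X=P[s][:,:2].astype(np.float32)
r=cv2.minAreaRect(X);print('box',len(X),r, P[s,2].mean())
g=P[R_&(P[:,2]>.1)&(P[:,2]<.15)];e=np.array([.853,-.522]);f=np.array([.522,.853])
print(len(g),g.mean(0),g.min(0),g.max(0))
for v in(e,f):
    d=(g[:,:2]-r[0])@v;print(d.mean(),d.min(),d.max())
E
python3 - <<'E'
from h import *
goal([.460,-.3535,.113],-31.35)
E
python3 tog.py w2.png
python3 - <<'E'
from h import *
goal([.460,-.3535,.113],-31.35)
E
```

```text
pos [ 0.4601 -0.3526  0.2177] yaw -31.33 tilt 0.17 t 2.6 w 0.0853 F [0.4 0.3 0.6] T [-0.02  0.    0.01] q [-0.86  0.22  1.62 -0.    1.3  -0.31]
 shift [0.0005 0.0005 0.1047]
 turn [0.0028 0.0008 0.0004]
box 7758 ((0.4413631856441498, -0.34207212924957275), (0.08899205178022385, 0.12040284276008606), 58.513153076171875) 0.04879024990404693
805 [ 0.46041814 -0.35129538  0.12667979] [ 0.44581658 -0.36532423  0.10361259] [ 0.47240204 -0.34080318  0.1344013 ]
0.0210684122386999 0.007029643346629267 0.034304550083417325
0.002079251948141675 -0.010161814221886332 0.010454800631757398
pos [ 0.4605 -0.353   0.2187] yaw -31.32 tilt 0.21 t 2.65 w 0.0854 F [-0.   0.3 -0.1] T [ 0.01  0.01 -0.03] q [-0.86  0.22  1.62 -0.    1.3  -0.31]
 shift [-0.0003  0.0003  0.1057]
 turn [ 0.0035 -0.0012  0.0005]
```

Call:
play_rows:
  increments:
    - [-1,0,0,0.035,0.003,0,0]
    - [-1,0,0,0.07,0.003,0,0]
    - [-1,0,0,0.1,0.003,0,0]
    - [-1,0,0,0.106,0.003,0,0]
    - [0.3,0,0,0.106,0.003,0,0]
    - [1,0,0,0.106,0.003,0,0]
    - [1,0,0,0.106,0.003,0,0]
    - [1,0,0,0.106,0.003,0,0]
  squeeze: 20

```text
time_s: 3.45
ee_pos: [0.461, -0.3541, 0.1146]
eef_rot: [0.001, 0.963, -0.27, 0.001]
ft_force: [-0.9, 0.3, 9.9]
width: 0.0284
```

Run:
```python
from h import *
goal([.4415,-.342,.114],-31.35)
```

```text
pos [ 0.461  -0.3541  0.1146] yaw -31.31 tilt 0.21 t 3.45 w 0.0284 F [-0.9  0.3  9.9] T [0.16 0.43 0.01] q [-0.86  0.34  1.69 -0.    1.1  -0.31]
 shift [-0.023  -0.0003  0.0005]
 turn [ 0.0014 -0.0034  0.0006]
```

Call:
play_rows:
  increments:
    - [1,-0.006,0,-0.001,0,0,0]
    - [1,-0.012,0,-0.002,0,0,0]
    - [1,-0.018,0,-0.003,0,0,0]
    - [1,-0.023,0,-0.003,0,0,0]
    - [1,-0.023,0,-0.003,0,0,0]
    - [1,-0.023,0,-0.003,0,0,0]

```text
time_s: 4.05
ee_pos: [0.4413, -0.3422, 0.118]
eef_rot: [0.001, 0.963, -0.27, 0.002]
ft_force: [-0.2, 2.3, 7.2]
width: 0.0214
```

Run:
```python
from h import *
goal([.4415,-.342,.114],-31.35)
```

```text
pos [ 0.4413 -0.3422  0.118 ] yaw -31.32 tilt 0.23 t 4.05 w 0.0214 F [-0.2  2.3  7.2] T [ 0.09 -0.12 -0.01] q [-0.87  0.29  1.75 -0.    1.09 -0.33]
 shift [ 0.     -0.0003  0.004 ]
 turn [ 0.0015 -0.0038  0.0006]
```

Call:
play_rows:
  increments:
    - [-1,0,0,0,0,0,0]
    - [-1,0,0,0,0,0,0]
    - [-1,0,0,0,0,0,0]
    - [-1,0,0,-0.03,0,0,0]
    - [-1,0,0,-0.07,0,0,0]
    - [-1,0,0,-0.11,0,0,0]
    - [-1,0,0,-0.11,0,0,0]
    - [-1,0,0,-0.11,0,0,0]

```text
time_s: 4.85
ee_pos: [0.4413, -0.3422, 0.2287]
eef_rot: [0.002, 0.963, -0.27, 0.002]
ft_force: [-1.1, 0.5, -1.1]
width: 0.0852
```

```bash
python3 tog.py w3.png
python3 - <<'E'
from h import *
goal([.46,-.033,.30],-10)
E
```

```text
box 7511 ((0.44148555397987366, -0.3422706723213196), (0.0888226181268692, 0.12017059326171875), 58.60712814331055) 0.04878891974342352
680 [ 0.44223402 -0.34007418  0.13117032] [ 0.43061625 -0.35249349  0.10782176] [ 0.45188411 -0.33144374  0.13643302]
-0.0005081247324927011 -0.01126777813264028 0.010493122183149425
0.002264310841577024 -0.010087732534952485 0.01077747825324651
pos [ 0.4407 -0.3415  0.2272] yaw -31.32 tilt 0.17 t 4.9 w 0.0857 F [0.2 0.2 0.6] T [ 0.02  0.02 -0.01] q [-0.87  0.16  1.67 -0.    1.31 -0.33]
 shift [-0.1437 -0.2735 -0.0735]
 turn [ 0.0017 -0.0025 -0.3721]
```

View pics/w3.png

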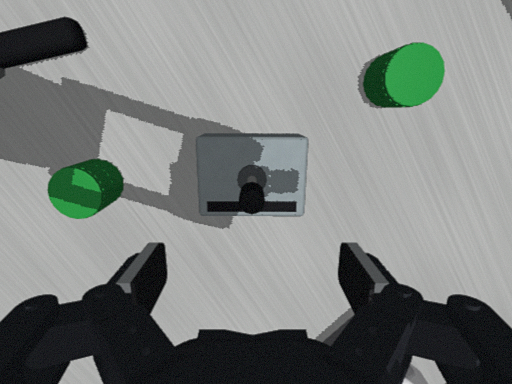

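Run:
```python
from h import *
goal([.497,-.033,.30])
```

```text
pos [ 0.4407 -0.3415  0.2272] yaw -31.32 tilt 0.17 t 4.9 w 0.0857 F [0.2 0.2 0.6] T [ 0.02  0.02 -0.01] q [-0.87  0.16  1.67 -0.    1.31 -0.33]
 shift [-0.1121 -0.2927 -0.0735]
```

Call:
play_rows:
  increments:
    - [-1,-0.005,-0.01,-0.04,0,0,0.145]
    - [-1,-0.015,-0.04,-0.073,0,0,0.29]
    - [-1,-0.03,-0.08,-0.073,0,0,0.435]
    - [-1,-0.046,-0.12,-0.073,0,0,0.58]
    - [-1,-0.061,-0.16,-0.073,0,0,0.725]
    - [-1,-0.077,-0.2,-0.073,0,0,0.87]
    - [-1,-0.09,-0.235,-0.073,0,0,1.015]
    - [-1,-0.1,-0.26,-0.073,0,0,1.16]
    - [-1,-0.107,-0.28,-0.073,0,0,1.3]
    - [-1,-0.112,-0.293,-0.073,0,0,1.45]

```text
time_s: 5.9
ee_pos: [0.4964, -0.0308, 0.2972]
eef_rot: [-0.001, -0.54, 0.842, 0.0]
ft_force: [-0.0, -0.5, 0.6]
width: 0.0854
```

Run:
```python
from h import *
goal([.497,-.033,.30],-181)
```

```text
pos [ 0.4964 -0.0308  0.2972] yaw -114.65 tilt 0.15 t 5.9 w 0.0854 F [-0.  -0.5  0.6] T [-0.04  0.03 -0.01] q [-0.3  -0.04  1.73 -0.    1.45  1.7 ]
 shift [ 0.0017 -0.0015 -0.0028]
 turn [ 5.000e-04 -2.600e-03  1.158e+00]
```

Call:
play_rows:
  increments:
    - [-1,0.002,-0.001,-0.003,0,0,0.14]
    - [-1,0.002,-0.001,-0.003,0,0,0.28]
    - [-1,0.002,-0.001,-0.003,0,0,0.42]
    - [-1,0.002,-0.001,-0.003,0,0,0.56]
    - [-1,0.002,-0.001,-0.003,0,0,0.7]
    - [-1,0.002,-0.001,-0.003,0,0,0.84]
    - [-1,0.002,-0.001,-0.003,0,0,0.98]
    - [-1,0.002,-0.001,-0.003,0,0,1.12]
    - [-1,0.002,-0.001,-0.003,0,0,1.24]
    - [-1,0.002,-0.001,-0.003,0,0,1.24]

```text
time_s: 6.9
ee_pos: [0.4956, -0.0328, 0.298]
eef_rot: [-0.003, 0.05, 0.999, -0.0]
ft_force: [0.1, 0.6, 0.6]
width: 0.0854
```

Run:
```python
from h import *
goal([.497,-.033,.179])
c=snap('wrist');save(c,'w4.png');Q=pts(c).reshape(-1,3)
for zl in(.195,.19,.16):
    sel=(np.linalg.norm(Q[:,:2]-[.497,-.033],axis=1)<.045)&(Q[:,2]>zl)&(Q[:,2]<.21)
    X=Q[sel];print(zl,len(X),X.mean(0).round(4),cv2.minEnclosingCircle(X[:,:2].astype(np.float32)))
goal([.497,-.033,.179])
```

```text
pos [ 0.4956 -0.0328  0.298 ] yaw 174.24 tilt 0.35 t 6.9 w 0.0854 F [0.1 0.6 0.6] T [-0.01  0.02  0.03] q [-0.3  -0.04  1.73 -0.    1.45  2.94]
 shift [-0.0022  0.      0.119 ]
0.195 3653 [ 0.4961 -0.0323  0.1997] ((0.49621498584747314, -0.03144159913063049), 0.02934260666370392)
0.19 3750 [ 0.4961 -0.0328  0.1995] ((0.49623140692710876, -0.030830223113298416), 0.029663631692528725)
0.16 4043 [ 0.4959 -0.0345  0.1978] ((0.49615535140037537, -0.031027480959892273), 0.029719851911067963)
pos [ 0.4957 -0.0329  0.2984] yaw 174.45 tilt 0.32 t 6.95 w 0.0852 F [-0.2  0.1 -0.9] T [-0.    0.01 -0.01] q [-0.3  -0.04  1.73 -0.    1.45  2.93]
 shift [-2.000e-03  1.000e-04  1.194e-01]
```

View pics/w4.png

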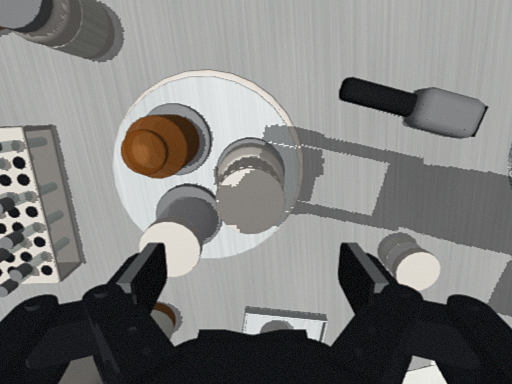

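Call:
play_rows:
  increments:
    - [-1,-0.001,0.0005,0.03,0,0,0]
    - [-1,-0.001,0.001,0.06,0,0,0]
    - [-1,-0.001,0.001,0.09,0,0,0]
    - [-1,-0.001,0.001,0.11,0,0,0]
    - [-1,-0.001,0.001,0.119,0,0,0]
    - [-1,-0.001,0.001,0.119,0,0,0]
  squeeze: 35

```text
time_s: 7.55
ee_pos: [0.495, -0.0317, 0.1777]
eef_rot: [-0.005, 0.048, 0.999, 0.0]
ft_force: [-1.0, -0.5, 0.1]
width: 0.0854
```

Run:
```python
from h import *
goal([.4964,-.032,.179])
```

```text
pos [ 0.495  -0.0317  0.1777] yaw 174.55 tilt 0.53 t 7.55 w 0.0854 F [-1.  -0.5  0.1] T [-0.01  0.02  0.01] q [-0.3   0.08  1.86 -0.    1.21  2.93]
 shift [-0.0014 -0.0002 -0.0013]
```

Call:
play_rows:
  increments:
    - [0,0,0,0,0,0,0]
    - [1,0,0,0,0,0,0]
    - [1,0,0,0,0,0,0]
    - [1,0,0,0,0,0,0]
    - [1,0,0,0,0,0,0]
  squeeze: 35

```text
time_s: 8.05
ee_pos: [0.4959, -0.0319, 0.179]
eef_rot: [-0.003, 0.047, 0.999, 0.0]
ft_force: [0.2, -0.1, 5.8]
width: 0.0571
```

Run:
```python
from h import *
goal([.4964,-.032,.179])
```

```text
pos [ 0.4959 -0.0319  0.179 ] yaw 174.56 tilt 0.38 t 8.05 w 0.0571 F [ 0.2 -0.1  5.8] T [0.04 0.01 0.04] q [-0.3   0.08  1.86 -0.    1.21  2.93]
 shift [-0.0005 -0.      0.    ]
```

Call:
play_rows:
  increments:
    - [1,0,0,-0.0001,0,0,-0.07]
    - [1,0,0,-0.0003,0,0,-0.21]
    - [1,0,0,-0.0005,0,0,-0.35]
    - [1,0,0,-0.0007,0,0,-0.49]
    - [1,0,0,-0.0009,0,0,-0.63]
    - [1,0,0,-0.0011,0,0,-0.77]
    - [1,0,0,-0.0013,0,0,-0.91]
    - [1,0,0,-0.0015,0,0,-1.05]
    - [1,0,0,-0.0017,0,0,-1.19]
    - [1,0,0,-0.0019,0,0,-1.33]

```text
time_s: 9.05
ee_pos: [0.4956, -0.0318, 0.1807]
eef_rot: [-0.003, -0.581, 0.814, 0.002]
ft_force: [0.0, -0.4, -0.9]
width: 0.0569
```

Run:
```python
from h import *
goal([.4959,-.0319,.181],174.56+77)
```

```text
pos [ 0.4956 -0.0318  0.1807] yaw -108.9 tilt 0.42 t 9.05 w 0.0569 F [ 0.  -0.4 -0.9] T [-0.03 -0.02  0.05] q [-0.3   0.08  1.86 -0.    1.21  1.6 ]
 shift [-0.     -0.0003 -0.0003]
 turn [ 0.007  -0.0018 -0.0081]
```

Call:
play_rows:
  increments:
    - [1,0,0,-0.0004,0,0,-0.14]
    - [1,0,0,-0.0006,0,0,-0.28]
    - [1,0,0,-0.0008,0,0,-0.42]
    - [1,0,0,-0.001,0,0,-0.56]
    - [1,0,0,-0.0012,0,0,-0.7]
    - [1,0,0,-0.0014,0,0,-0.84]
    - [1,0,0,-0.0016,0,0,-0.98]
    - [1,0,0,-0.0018,0,0,-1.12]
    - [1,0,0,-0.002,0,0,-1.26]
    - [1,0,0,-0.0022,0,0,-1.4]

```text
time_s: 10.05
ee_pos: [0.4954, -0.0318, 0.1827]
eef_rot: [0.001, 0.97, -0.245, -0.004]
ft_force: [0.5, -0.5, -1.9]
width: 0.057
```

Call:
play_rows:
  increments:
    - [1,0,0,-0.0003,0,0,-0.14]
    - [1,0,0,-0.0005,0,0,-0.28]
    - [1,0,0,-0.0007,0,0,-0.42]
    - [1,0,0,-0.0009,0,0,-0.56]
    - [1,0,0,-0.0011,0,0,-0.7]
    - [1,0,0,-0.0013,0,0,-0.84]
    - [1,0,0,-0.0015,0,0,-0.98]
    - [1,0,0,-0.0017,0,0,-1.12]
    - [1,0,0,-0.0019,0,0,-1.26]
    - [1,0,0,-0.0021,0,0,-1.4]

```text
time_s: 11.05
ee_pos: [0.4951, -0.0317, 0.1846]
eef_rot: [-0.002, 0.898, 0.44, -0.003]
ft_force: [-0.3, -0.2, -1.4]
width: 0.0572
```

Run:
```python
from h import *
goal([.4959,-.0319,.185])
```

```text
pos [ 0.4951 -0.0317  0.1846] yaw 52.2 tilt 0.47 t 11.05 w 0.0572 F [-0.3 -0.2 -1.4] T [0.02 0.01 0.04] q [-0.3   0.08  1.85 -0.    1.22 -1.21]
 shift [ 0.0003  0.0007 -0.0004]
```

Call:
play_rows:
  increments:
    - [1,0.0003,0.0005,-0.0003,0,0,-0.14]
    - [1,0.0003,0.0005,-0.0005,0,0,-0.28]
    - [1,0.0003,0.0005,-0.0007,0,0,-0.42]
    - [1,0.0003,0.0005,-0.0009,0,0,-0.56]
    - [1,0.0003,0.0005,-0.0011,0,0,-0.7]
    - [1,0.0003,0.0005,-0.0013,0,0,-0.84]
    - [1,0.0003,0.0005,-0.0015,0,0,-0.98]
    - [1,0.0003,0.0005,-0.0017,0,0,-1.12]
    - [1,0.0003,0.0005,-0.0019,0,0,-1.26]
    - [1,0.0003,0.0005,-0.0021,0,0,-1.4]

```text
time_s: 12.05
ee_pos: [0.4954, -0.0316, 0.1865]
eef_rot: [-0.004, 0.401, 0.916, -0.001]
ft_force: [1.1, 0.2, -1.2]
width: 0.0572
```

Call:
play_rows:
  increments:
    - [1,0,0,-0.0003,0,0,-0.14]
    - [1,0,0,-0.0005,0,0,-0.28]
    - [1,0,0,-0.0006,0,0,-0.36]
    - [1,0,0,-0.0006,0,0,-0.36]

```text
time_s: 12.45
ee_pos: [0.4952, -0.0316, 0.1869]
eef_rot: [-0.005, 0.23, 0.973, -0.001]
ft_force: [0.3, 0.3, -1.1]
width: 0.0568
```

Run:
```python
from h import *
goal([.4959,-.0319,.1875])
```

```text
pos [ 0.4952 -0.0316  0.1869] yaw 153.42 tilt 0.54 t 12.45 w 0.0568 F [ 0.3  0.3 -1.1] T [-0.    0.    0.03] q [-0.3   0.07  1.85 -0.    1.23 -2.98]
 shift [-0.0008  0.     -0.0006]
```

Call:
play_rows:
  increments:
    - [-1,0,0,0,0,0,0]
    - [-1,0,0,0,0,0,0]
    - [-1,0,0,0,0,0,0]
    - [-1,-0.0008,0,0,0,0,0.14]
    - [-1,-0.0008,0,0,0,0,0.28]
    - [-1,-0.0008,0,0,0,0,0.42]
    - [-1,-0.0008,0,0,0,0,0.56]
    - [-1,-0.0008,0,0,0,0,0.7]
    - [-1,-0.0008,0,0,0,0,0.84]
    - [-1,-0.0008,0,0,0,0,0.98]

```text
time_s: 13.45
ee_pos: [0.4959, -0.0319, 0.1869]
eef_rot: [-0.004, 0.663, 0.748, -0.003]
ft_force: [0.4, 0.8, -0.2]
width: 0.0856
```

Run:
```python
from h import *
goal([.4961,-.0319,.1875],-180)
```

```text
pos [ 0.4959 -0.0319  0.1869] yaw 96.9 tilt 0.53 t 13.45 w 0.0856 F [ 0.4  0.8 -0.2] T [0.09 0.04 0.  ] q [-0.3   0.07  1.85 -0.    1.23 -1.99]
 shift [-0.      0.0002 -0.0006]
 turn [-0.0057 -0.0083 -1.4504]
```

Call:
play_rows:
  increments:
    - [-1,0,0,0,0,0,0.145]
    - [-1,0,0,0,0,0,0.29]
    - [-1,0,0,0,0,0,0.435]
    - [-1,0,0,0,0,0,0.58]
    - [-1,0,0,0,0,0,0.725]
    - [-1,0,0,0,0,0,0.87]
    - [-1,0,0,0,0,0,1.015]
    - [-1,0,0,0,0,0,1.16]
    - [-1,0,0,0,0,0,1.305]
    - [-1,0,0,0,0,0,1.45]

```text
time_s: 14.45
ee_pos: [0.496, -0.0319, 0.187]
eef_rot: [-0.001, 0.993, 0.117, -0.004]
ft_force: [-0.5, -1.3, 0.9]
width: 0.0853
```

Call:
play_rows:
  increments:
    - [-1,0,0,0,0,0,0.145]
    - [-1,0,0,0,0,0,0.29]
    - [-1,0,0,0,0,0,0.435]
    - [-1,0,0,0,0,0,0.58]
    - [-1,0,0,0,0,0,0.725]
    - [-1,0,0,0,0,0,0.87]
    - [-1,0,0,0,0,0,1.015]
    - [-1,0,0,0,0,0,1.16]
    - [-1,0,0,0,0,0,1.305]
    - [-1,0,0,0,0,0,1.45]

```text
time_s: 15.45
ee_pos: [0.496, -0.032, 0.1871]
eef_rot: [0.002, 0.819, -0.574, -0.004]
ft_force: [-0.0, 0.4, -0.2]
width: 0.0855
```

Call:
play_rows:
  increments:
    - [-1,0,0,0,0,0,0.145]
    - [-1,0,0,0,0,0,0.29]
    - [-1,0,0,0,0,0,0.435]
    - [-1,0,0,0,0,0,0.58]
    - [-1,0,0,0,0,0,0.725]
    - [-1,0,0,0,0,0,0.87]
    - [-1,0,0,0,0,0,1.015]
    - [-1,0,0,0,0,0,1.16]
    - [-1,0,0,0,0,0,1.305]
    - [-1,0,0,0,0,0,1.45]

```text
time_s: 16.45
ee_pos: [0.4961, -0.032, 0.1872]
eef_rot: [-0.004, -0.229, 0.973, 0.001]
ft_force: [0.1, -0.7, 0.2]
width: 0.0851
```

Run:
```python
from h import *
goal([.4961,-.0319,.1875],-188)
c=snap('wrist');save(c,'w5.png');Q=pts(c).reshape(-1,3)
sel=(np.linalg.norm(Q[:,:2]-[.496,-.032],axis=1)<.035)&(Q[:,2]>.17)&(Q[:,2]<.23)
X=Q[sel];print(len(X),X.mean(0).round(4),np.percentile(X[:,2],[10,50,90]))
c=snap('top');Q=pts(c).reshape(-1,3)
sel=(np.linalg.norm(Q[:,:2]-[.496,-.033],axis=1)<.025)&(Q[:,2]>.17);print(np.median(Q[sel,2]),sel.sum())
```

```text
pos [ 0.4961 -0.032   0.1872] yaw -153.5 tilt 0.5 t 16.45 w 0.0851 F [ 0.1 -0.7  0.2] T [-0.01 -0.02 -0.01] q [-0.3   0.07  1.85 -0.    1.23  2.38]
 shift [-0.      0.0001 -0.0003]
 turn [ 0.0024 -0.0085  0.6022]
13944 [ 0.4958 -0.036   0.203 ] [0.19201213 0.20585582 0.20705748]
0.5329113248792074 806
```

View pics/w5.png

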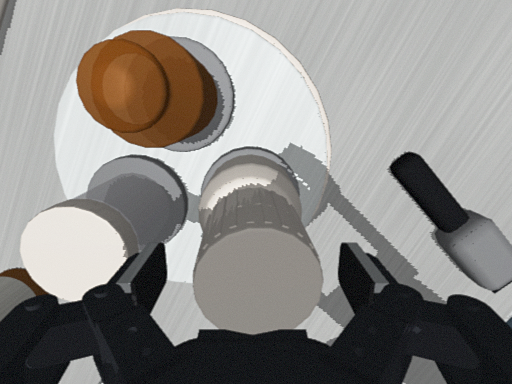

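Call:
play_rows:
  increments:
    - [-1,0,0,0,0,-0.002,0.14]
    - [-1,0,0,0,0.001,-0.004,0.28]
    - [-1,0,0,0,0.002,-0.006,0.42]
    - [-1,0,0,0,0.002,-0.008,0.55]
    - [-1,0,0,0,0.002,-0.008,0.55]
    - [1,0,0,0,0.002,-0.008,0.55]
    - [1,0,0,0,0.002,-0.008,0.55]
    - [1,0,0,0,0.002,-0.008,0.55]
    - [1,0,0,0,0.002,-0.008,0.55]
    - [1,0,0,0,0.002,-0.008,0.55]
  squeeze: 35

```text
time_s: 17.55
ee_pos: [0.4963, -0.032, 0.1874]
eef_rot: [-0.0, 0.041, 0.999, 0.0]
ft_force: [0.5, 0.2, 2.5]
width: 0.0572
```

Run:
```python
from h import *
goal([.4961,-.0319,.1875],-188)
```

```text
pos [ 0.4963 -0.032   0.1874] yaw 175.31 tilt 0.02 t 17.55 w 0.0572 F [0.5 0.2 2.5] T [-0.06  0.06  0.02] q [-0.3   0.07  1.86  0.    1.22  2.92]
 shift [ 0.0002  0.0001 -0.0001]
 turn [ 0.0004 -0.0001  0.0578]
```

Call:
play_rows:
  increments:
    - [1,0,0,-0.0002,0,0,-0.14]
    - [1,0,0,-0.0004,0,0,-0.28]
    - [1,0,0,-0.0006,0,0,-0.42]
    - [1,0,0,-0.0008,0,0,-0.56]
    - [1,0,0,-0.001,0,0,-0.7]
    - [1,0,0,-0.0012,0,0,-0.84]
    - [1,0,0,-0.0014,0,0,-0.98]
    - [1,0,0,-0.0016,0,0,-1.12]
    - [1,0,0,-0.0018,0,0,-1.26]
    - [1,0,0,-0.002,0,0,-1.4]

```text
time_s: 18.55
ee_pos: [0.4964, -0.0322, 0.1894]
eef_rot: [0.0, -0.615, 0.789, -0.0]
ft_force: [0.4, -1.1, 0.9]
width: 0.0573
```

Call:
play_rows:
  increments:
    - [1,0,0,-0.0003,0,0,-0.14]
    - [1,0,0,-0.0005,0,0,-0.28]
    - [1,0,0,-0.0007,0,0,-0.42]
    - [1,0,0,-0.0009,0,0,-0.56]
    - [1,0,0,-0.0011,0,0,-0.7]
    - [1,0,0,-0.0013,0,0,-0.84]
    - [1,0,0,-0.0015,0,0,-0.98]
    - [1,0,0,-0.0017,0,0,-1.12]
    - [1,0,0,-0.0019,0,0,-1.26]
    - [1,0,0,-0.0021,0,0,-1.4]

```text
time_s: 19.55
ee_pos: [0.4966, -0.0322, 0.1915]
eef_rot: [-0.0, 0.979, -0.204, 0.0]
ft_force: [0.5, 0.6, 0.1]
width: 0.0574
```

Run:
```python
from h import *
goal([.4961,-.0319,.1915],-28.5)
```

```text
pos [ 0.4966 -0.0322  0.1915] yaw -23.54 tilt 0.04 t 19.55 w 0.0574 F [0.5 0.6 0.1] T [ 0.   -0.16  0.02] q [-0.3   0.06  1.85  0.    1.23  0.11]
 shift [-0.0006 -0.0001 -0.    ]
 turn [-0.0004 -0.0005  0.0865]
```

Call:
play_rows:
  increments:
    - [1,0,0,-0.0003,0,0,-0.14]
    - [1,0,0,-0.0005,0,0,-0.28]
    - [1,0,0,-0.0007,0,0,-0.42]
    - [1,0,0,-0.0009,0,0,-0.56]
    - [1,0,0,-0.0011,0,0,-0.7]
    - [1,0,0,-0.0013,0,0,-0.84]
    - [1,0,0,-0.0015,0,0,-0.98]
    - [1,0,0,-0.0017,0,0,-1.12]
    - [1,0,0,-0.0019,0,0,-1.26]
    - [1,0,0,-0.0021,0,0,-1.4]

```text
time_s: 20.55
ee_pos: [0.4966, -0.0319, 0.1935]
eef_rot: [-0.0, 0.879, 0.477, 0.0]
ft_force: [0.7, 0.8, 0.4]
width: 0.0572
```

Call:
play_rows:
  increments:
    - [1,0,0,-0.0003,0,0,-0.14]
    - [1,0,0,-0.0005,0,0,-0.28]
    - [1,0,0,-0.0007,0,0,-0.42]
    - [1,0,0,-0.0009,0,0,-0.56]
    - [1,0,0,-0.0011,0,0,-0.7]
    - [1,0,0,-0.0013,0,0,-0.84]
    - [1,0,0,-0.0015,0,0,-0.98]
    - [1,0,0,-0.0017,0,0,-1.12]
    - [1,0,0,-0.0019,0,0,-1.26]
    - [1,0,0,-0.0021,0,0,-1.4]

```text
time_s: 21.55
ee_pos: [0.4964, -0.0319, 0.1955]
eef_rot: [-0.0, 0.362, 0.932, 0.0]
ft_force: [-0.8, -1.3, 1.3]
width: 0.0567
```

Run:
```python
from h import *
goal([.4961,-.0319,.1955])
```

```text
pos [ 0.4964 -0.0319  0.1955] yaw 137.6 tilt 0.05 t 21.55 w 0.0567 F [-0.8 -1.3  1.3] T [-0.06  0.1  -0.01] q [-0.3   0.06  1.85  0.    1.23 -2.71]
 shift [ 0.0002 -0.0003 -0.    ]
```

Call:
play_rows:
  increments:
    - [1,0,0,-0.0002,0,0,-0.14]
    - [1,0,0,-0.0004,0,0,-0.27]
    - [1,0,0,-0.001,0,0,-0.27]
    - [1,0,0,-0.002,0,0,-0.27]
    - [1,0,0,-0.003,0,0,-0.27]
    - [1,0,0,-0.004,0,0,-0.27]

```text
time_s: 22.15
ee_pos: [0.4963, -0.0318, 0.1994]
eef_rot: [-0.0, 0.234, 0.972, 0.0]
ft_force: [0.5, 0.8, -0.6]
width: 0.057
```

Run:
```python
from h import *
goal([.4961,-.0319,.1955])
```

```text
pos [ 0.4963 -0.0318  0.1994] yaw 152.99 tilt 0.05 t 22.15 w 0.057 F [ 0.5  0.8 -0.6] T [-0.01 -0.04  0.02] q [-0.3   0.05  1.84  0.    1.24 -2.97]
 shift [ 0.0002 -0.0002  0.0039]
```

No resistance. Lift slowly further.

Call:
play_rows:
  increments:
    - [1,0,0,-0.002,0,0,0]
    - [1,0,0,-0.005,0,0,0]
    - [1,0,0,-0.01,0,0,0]
    - [1,0,0,-0.016,0,0,0]
    - [1,0,0,-0.025,0,0,0]
    - [1,0,0,-0.04,0,0,0]
    - [1,0,0,-0.06,0,0,0]
    - [1,0,0,-0.08,0,0,0]
    - [1,0,0,-0.1,0,0,0]
    - [1,0,0,-0.1,0,0,0]

```text
time_s: 23.15
ee_pos: [0.498, -0.0324, 0.3031]
eef_rot: [0.003, 0.234, 0.972, 0.0]
ft_force: [0.8, -0.3, -1.3]
width: 0.0574
```

```bash
python3 - <<'E'
from h import *
goal([.4961,-.0319,.1955])
c=snap('wrist');save(c,'w6.png')
c=snap('scene');save(c,'s6.png')
E
python3 -c "
import cv2,numpy as np
cv2.imwrite('pics/j6.png',cv2.resize(np.hstack([cv2.imread('pics/w6.png'),cv2.imread('pics/s6.png')]),(800,300)))"
```

```text
pos [ 0.498  -0.0324  0.3031] yaw 152.99 tilt 0.36 t 23.15 w 0.0574 F [ 0.8 -0.3 -1.3] T [-0.02 -0.05  0.03] q [-0.3  -0.04  1.73  0.    1.45 -2.97]
 shift [ 0.0025 -0.0006  0.1076]
```

View pics/j6.png

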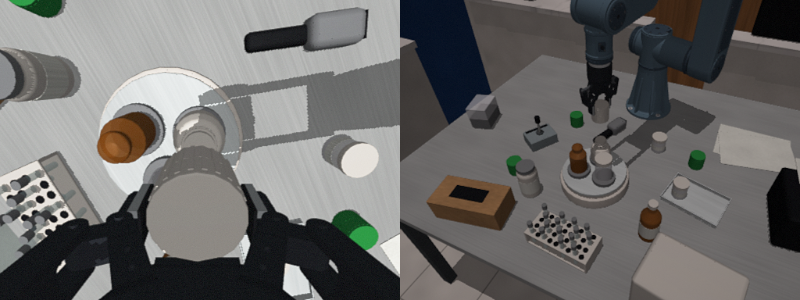

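Run:
```python
from h import *
goal([.497,.387,.26],167.3)
Q=np.load('wrist.npz');P=pts(dict(Q)).reshape(-1,3)
sel=(np.linalg.norm(P[:,:2]-[.498,-.0324],axis=1)<.035)&(P[:,2]>.28)&(P[:,2]<.34)
X=P[sel];print(np.percentile(X[:,2],[10,30,50,70,90]),X.mean(0))
t=X[X[:,2]>.316];print(len(t),np.linalg.lstsq(np.c_[t[:,:2],np.ones(len(t))],t[:,2],rcond=None)[0],cv2.minEnclosingCircle(t[:,:2].astype(np.float32)))
```

```text
pos [ 0.4964 -0.0319  0.2996] yaw 152.99 tilt 0.06 t 23.25 w 0.0569 F [-0.5 -0.1 -1.2] T [-0.01  0.04 -0.02] q [-0.3  -0.04  1.73  0.    1.45 -2.97]
 shift [0.1898 0.3735 0.0399]
 turn [ 0.0009  0.0006 -0.2498]
[0.30787113 0.32152677 0.32206076 0.32246704 0.32322709] [ 0.49505873 -0.0369785   0.31947493]
14014 [0.01725732 0.00466305 0.31425783] ((0.49604490399360657, -0.036150116473436356), 0.03400547429919243)
```

Call:
play_rows:
  increments:
    - [1,0.008,0.016,0,0,0,-0.02]
    - [1,0.026,0.05,0,0,0,-0.05]
    - [1,0.048,0.094,0,0,0,-0.08]
    - [1,0.07,0.138,0.005,0,0,-0.11]
    - [1,0.092,0.182,0.01,0,0,-0.14]
    - [1,0.114,0.225,0.015,0,0,-0.17]
    - [1,0.136,0.268,0.02,0,0,-0.2]
    - [1,0.158,0.31,0.03,0,0,-0.23]
    - [1,0.176,0.346,0.04,0,0,-0.25]
    - [1,0.186,0.366,0.04,0,0,-0.25]

```text
time_s: 24.25
ee_pos: [0.4946, 0.381, 0.2558]
eef_rot: [-0.002, 0.109, 0.994, -0.001]
ft_force: [0.4, -0.5, -1.8]
width: 0.0572
```

Call:
play_rows:
  increments:
    - [1,0.002,0.004,0,0,0,0]
    - [1,0.003,0.006,0,0,0,0]
    - [1,0.003,0.006,0,0,0,0]

```text
time_s: 24.55
ee_pos: [0.4926, 0.3866, 0.255]
eef_rot: [-0.003, 0.109, 0.994, -0.001]
ft_force: [0.3, -0.8, -0.3]
width: 0.0571
```

Run:
```python
from h import *
goal([.497,.387,.06],167.3)
c=snap('wrist');save(c,'w7.png');P=pts(c);
P=P.reshape(-1,3)
s=(P[:,0]>.35)&(P[:,0]<.62)&(P[:,1]>.2)&(P[:,1]<.48)
t=s&(P[:,2]>.012)&(P[:,2]<.025);print('rim',t.sum(),cv2.minAreaRect(P[t][:,:2].astype(np.float32)))
t=s&(P[:,2]>.055)&(P[:,2]<.075);print('cup',t.sum(),cv2.minEnclosingCircle(P[t][:,:2].astype(np.float32)))
t=s&(P[:,2]<.012);print(np.median(P[t,2]))
```

```text
pos [0.4926 0.3866 0.255 ] yaw 167.47 tilt 0.36 t 24.55 w 0.0571 F [ 0.3 -0.8 -0.3] T [0.01 0.02 0.01] q [ 0.48  0.29  1.46  0.    1.4  -2.45]
 shift [-0.0052  0.002   0.1949]
 turn [-0.0036 -0.0052  0.0029]
rim 1727 ((0.48486441373825073, 0.3343396782875061), (0.21003280580043793, 0.14048707485198975), 77.4615249633789)
cup 2758 ((0.48433902859687805, 0.2750394344329834), 0.029024425894021988)
0.0014625275313637776
```

View pics/w7.png

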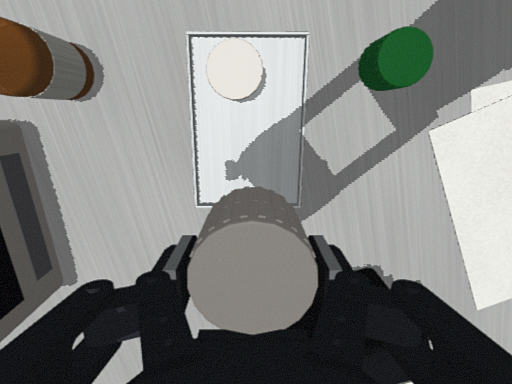

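Call:
play_rows:
  increments:
    - [1,-0.005,0.003,0.02,-0.004,-0.005,0.003]
    - [1,-0.005,0.003,0.05,-0.004,-0.005,0.003]
    - [1,-0.005,0.003,0.08,-0.004,-0.005,0.003]
    - [1,-0.005,0.003,0.11,-0.004,-0.005,0.003]
    - [1,-0.005,0.003,0.14,-0.004,-0.005,0.003]
    - [1,-0.005,0.003,0.165,-0.004,-0.005,0.003]
    - [1,-0.005,0.003,0.18,-0.004,-0.005,0.003]
    - [1,-0.005,0.003,0.19,-0.004,-0.005,0.003]
    - [1,-0.005,0.003,0.195,-0.004,-0.005,0.003]
    - [1,-0.005,0.003,0.195,-0.004,-0.005,0.003]

```text
time_s: 25.6
ee_pos: [0.498, 0.3877, 0.0608]
eef_rot: [0.001, 0.111, 0.994, 0.001]
ft_force: [-0.6, -0.8, -0.6]
width: 0.0568
```

Run:
```python
from h import *
goal([.4968,.388,.043],167.46)
```

```text
pos [0.498  0.3877 0.0608] yaw 167.24 tilt 0.09 t 25.6 w 0.0568 F [-0.6 -0.8 -0.6] T [0.01 0.02 0.01] q [ 0.47  0.51  1.58  0.    1.05 -2.45]
 shift [0.0013 0.     0.0178]
 turn [ 0.0012  0.0009 -0.0039]
```

Call:
play_rows:
  increments:
    - [1,0,0,0.005,0,0,0]
    - [1,0,0,0.01,0,0,0]
    - [1,0,0,0.014,0,0,0]
    - [1,0,0,0.016,0,0,0]
    - [1,0,0,0.017,0,0,0]

```text
time_s: 26.1
ee_pos: [0.4978, 0.3877, 0.0434]
eef_rot: [0.0, 0.111, 0.994, 0.0]
ft_force: [0.1, 1.3, -2.2]
width: 0.0573
```

Call:
play_rows:
  increments:
    - [1,0,0,0.001,0,0,0]
    - [1,0,0,0.001,0,0,0]

```text
time_s: 26.3
ee_pos: [0.498, 0.3879, 0.0428]
eef_rot: [0.0, 0.111, 0.994, 0.001]
ft_force: [-0.1, 0.0, 0.9]
width: 0.0572
```

Call:
play_rows:
  increments:
    - [1,0,0,0.001,0,0,0]
    - [1,0,0,0.0015,0,0,0]
    - [1,0,0,0.0015,0,0,0]

```text
time_s: 26.6
ee_pos: [0.498, 0.388, 0.0427]
eef_rot: [0.001, 0.111, 0.994, 0.001]
ft_force: [-4.2, -1.6, 9.5]
width: 0.0565
```

Call:
play_rows:
  increments:
    - [-0.2,0,0,0,0,0,0]
    - [-0.6,0,0,0,0,0,0]
    - [-1,0,0,0,0,0,0]
    - [-1,0,0,0,0,0,0]
    - [-1,0,0,0,0,0,0]
    - [-1,0,0,-0.02,0,0,0]
    - [-1,0,0,-0.06,0,0,0]
    - [-1,0,0,-0.1,0,0,0]
    - [-1,0,0,-0.15,0,0,0]
    - [-1,0,0,-0.2,0,0,0]

```text
time_s: 27.6
ee_pos: [0.4973, 0.3876, 0.244]
eef_rot: [0.0, 0.111, 0.994, 0.0]
ft_force: [-0.5, 1.3, 0.5]
width: 0.0854
```

Call:
play_rows:
  increments:
    - [-1,0,0,0,0,0,0]
    - [-1,0,0,0,0,0,0]
    - [-1,0,0,0,0,0,0]

```text
time_s: 27.9
ee_pos: [0.4965, 0.3871, 0.2423]
eef_rot: [-0.001, 0.111, 0.994, -0.0]
ft_force: [-0.2, 1.3, -0.6]
width: 0.0853
```

Run:
```python
from h import *
goal(None)
a=snap('wrist');save(a,'w8.png');b=snap('top');save(b,'t8.png');d=snap('scene')
for n,c in(('wrist',a),('top',b),('scene',d)):
    P=pts(c).reshape(-1,3)
    t=(np.linalg.norm(P[:,:2]-[.497,.388],axis=1)<.045)&(P[:,2]>.055)&(P[:,2]<.07);X=P[t]
    print(n,len(X),np.median(X[:,2]).round(4),cv2.minEnclosingCircle(X[:,:2].astype(np.float32)),np.linalg.lstsq(np.c_[X[:,:2]-X[:,:2].mean(0),np.ones(len(X))],X[:,2],rcond=None)[0].round(4))
    g=P[(np.linalg.norm(P[:,:2]-[.4415,-.342],axis=1)<.06)&(P[:,2]>.1)&(P[:,2]<.16)]
    if len(g): print('toggle',((g[:,:2]-[.4415,-.342])@[.853,-.522]).mean(),len(g))
    g=P[(np.linalg.norm(P[:,:2]-[.485,.274],axis=1)<.045)&(P[:,2]>.055)&(P[:,2]<.075)]
    print('cup',cv2.minEnclosingCircle(g[:,:2].astype(np.float32)))
cv2.imwrite('pics/j8.png',cv2.resize(np.hstack([a['pixels'],b['pixels']])[:,:,::-1],(800,300)))
```

```text
pos [0.4965 0.3871 0.2423] yaw 167.25 tilt 0.12 t 27.9 w 0.0853 F [-0.2  1.3 -0.6] T [-0.02 -0.    0.01] q [ 0.47  0.3   1.46  0.    1.38 -2.45]
wrist 2130 0.0617 ((0.49748796224594116, 0.38952723145484924), 0.02939470112323761) [0.0026 0.0089 0.0616]
cup ((0.4845273792743683, 0.2748219966888428), 0.02899683080613613)
top 326 0.0604 ((0.49729278683662415, 0.3859868347644806), 0.029528550803661346) [0.0048 0.0148 0.0603]
toggle -0.0011283868616732658 77
cup ((0.48486223816871643, 0.2716643512248993), 0.02938586100935936)
scene 323 0.0601 ((0.5024160742759705, 0.38924992084503174), 0.030481187626719475) [-0.0175 -0.0079  0.06  ]
toggle 0.0036493716807297484 68
cup ((0.48858991265296936, 0.2764986753463745), 0.030478227883577347)
```

View pics/j8.png

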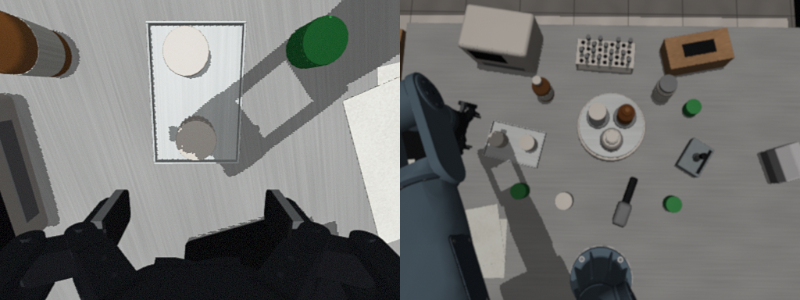

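```bash
python3 -c "
from plant import ctrl
print(ctrl.finish_job())"
```

```text
the job is handed in; nothing more can be done
None
```

I set the toggle to off, unscrewed the cap, stood it in the free half of the tray, and handed the job in at about 28 s. No verdict was reported, so what follows is from my own last checks.

- **Toggle:** I gripped it and swung it upright. A close view straight after release put its tip within 1 mm of centre, and it still read as centred at the end. The two fixed cameras gave -1 and +4 mm against my pivot estimate, and off extends about 6.7 mm either way.
- **Cap removal:** I turned it about 1.9 turns counter-clockwise in two grips, raising the gripper with the thread. Wrist force stayed under about 3 N while turning, and the cap lifted off without resistance.
- **Cap placement:** It stands upright in the tray with its top 60–62 mm above the bench; 61 mm is right for standing flat on the floor. It is tilted by about 1° at most, lies about 55 mm from the tray's centre towards the free end, and is on the tray's long centre line to within a few mm. The gripper is open and about 0.2 m above it.
- **Bystanders:** The cup reads within 1 mm of its last earlier reading in the same cameras. The bottle and white jar look unmoved in the top view; I did not measure them again.

One disagreement: the scene camera reads about 4–5 mm off the wrist and top cameras throughout. I trusted the wrist camera for every fine move.

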